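# Put away the dried stirring rods and titration tile

### The job

Clear the draining rack: stand each glass stirring rod, coloured grip up, all the way down in the caddy tube of its own colour, and slide the blue tile on its long edge fully home into the slot of the wooden stand. They are breakable, so lower them in rather than letting them fall, and leave the bottle, beaker and jar where they are.

Things in the scene. Friction and masses are not known exactly. Their poses are not given: they have to be found in the camera images.
- rod_blue: Glass stirring rod 170 mm long, 12 mm thick, with a round blue grip 18 mm thick over its top 60 mm; 50 to 93 g. Origin: centre of its foot (glass end); z runs from foot to grip. Starts loose in a draining rack cell, its lower 101 mm inside, leaning 0.30 rad from vertical, grip towards the rack's -x; it comes out along its own axis.
- rod_orange: Glass stirring rod 170 mm long, 12 mm thick, with a round orange grip 18 mm thick over its top 60 mm; 50 to 93 g. Origin: centre of its foot (glass end); z runs from foot to grip. Starts loose in a draining rack cell, its lower 101 mm inside, leaning 0.30 rad from vertical, grip towards the rack's -x; it comes out along its own axis.
- cell_blue (a point): Centre of the inner floor of the caddy's blue-rimmed tube, 6 mm above the bench; axes are the caddy's, z up. The tube is square inside, 22 x 22 mm, rim 91 mm above this floor, walls to 5 mm thick, blue band round its top 26 mm and blue square at its foot. The other tube is 80 mm away along y.
- cell_orange (a point): Centre of the inner floor of the caddy's orange-rimmed tube, 6 mm above the bench; axes are the caddy's, z up. The tube is square inside, 22 x 22 mm, rim 91 mm above this floor, walls to 5 mm thick, orange band round its top 26 mm and orange square at its foot. The other tube is 80 mm away along y.
- tile: Blue glazed porcelain tile 110 mm long (x), 8 mm thick (y), 90 mm high (z), 140 to 270 g. Origin: middle of its lower long edge. Starts standing loose on that edge in the slot (13 mm wide, 36 mm deep) at the draining rack's +y side, its upper 54 mm clear.
- tile_center (a point): Centre of the tile, 45 mm above its lower edge; axes as the tile's.
- slot_floor (a point): Centre of the floor of the stand's slot, 10 mm above the bench. x runs along the slot, y across it, z up. The slot is 116 mm long, 11.5 mm wide and 46 mm deep, its mouth 56 mm above the bench, edges chamfered 2 mm; closed at both ends. A seated tile stands 44 mm proud. Either way round of the tile will do.
- stand: Fixed pale wooden block 150 mm (x) x 60 mm (y) x 56 mm high with the one tile slot in its top. Origin: centre of its underside. It is to the left or to the right of the draining rack.
- caddy: Fixed caddy: steel foot 80 mm (x) x 140 mm (y) x 6 mm with two narrow square tubes, blue-rimmed at +y 40 mm and orange-rimmed at -y 40 mm of its centre, 97 mm tall. Origin: centre of its underside. It is on the other side of the draining rack from the stand.
- drainer: Fixed draining rack: grey tray 170 (x) x 250 mm (y); two white square cells at y = -85 and 0 mm, reclined 0.30 rad to -x (roughly towards the robot), 18 mm wide inside, 101 mm deep, tops to 126 mm above the bench; upright tile slot along x at y = +85 mm, rim 42 mm above the bench. Either rod may be in either cell. Origin: centre of its underside.
- bottle: Bystander: amber bottle 60 mm across, 120 mm tall, loose, on the far side of the rack. Origin: centre of its underside.
- beaker: Bystander: clear glass beaker 68 mm across, 85 mm tall, loose, on the far side of the rack. Origin: centre of its underside.
- jar: Bystander: black jar 56 mm across, 70 mm tall, loose, on the far side of the rack. Origin: centre of its underside.

How it is judged (in metres and radians):
At the end, for the whole second after the job is handed in: Rods grip up in own-colour tubes: foot within 12 mm of centre in x, y, 10 mm of floor, tilt under 0.22 rad. Tile in slot: edge within 4 mm of floor, 10 mm along, 6 mm across, 0.12 rad of upright and slot line. All at rest. Bottle, beaker, jar upright, within 30 mm of start (x of rod_blue in the frame of cell_blue between -0.012 and 0.012 m and y of rod_blue in the frame of cell_blue between -0.012 and 0.012 m and z of rod_blue in the frame of cell_blue between -0.01 and 0.01 m and angle between each of rod_blue, rod_orange's own z axis and vertical below 0.22 rad and linear speed of each of rod_blue, rod_orange, tile below 0.02 m/s and x of rod_orange in the frame of cell_orange between -0.012 and 0.012 m and y of rod_orange in the frame of cell_orange between -0.012 and 0.012 m and z of rod_orange in the frame of cell_orange between -0.01 and 0.01 m and x of tile_center in the frame of slot_floor between -0.01 and 0.01 m and y of tile_center in the frame of slot_floor between -0.006 and 0.006 m and z of tile_center in the frame of slot_floor between 0.04 and 0.049 m and angle between the z axis of tile and the z axis of slot_floor, either way round below 0.12 rad and angle between the x axis of tile and the x axis of slot_floor, either way round below 0.12 rad and distance of each of bottle, beaker, jar from where it was at the start of the episode below 0.03 m and angle between each of bottle, beaker, jar's own z axis and vertical below 0.2 rad); the robot touches nothing.
It fails at once if the bottle, beaker or jar is pushed more than 30 mm or tipped ((distance of bottle from where it was at the start of the episode above 0.03 m or angle between bottle's own z axis and vertical above 0.35 rad) or (distance of beaker from where it was at the start of the episode above 0.03 m or angle between beaker's own z axis and vertical above 0.35 rad) or (distance of jar from where it was at the start of the episode above 0.03 m or angle between jar's own z axis and vertical above 0.35 rad)).
It fails at once if the blue-gripped rod is dropped: it falls freely (faster than 0.7 m/s, about 25 mm of fall) out of the fingers (contact force between the fingers and rod_blue below 0.01 N and linear speed of rod_blue above 0.7 m/s).
It fails at once if the orange-gripped rod is dropped: it falls freely (faster than 0.7 m/s, about 25 mm of fall) out of the fingers (contact force between the fingers and rod_orange below 0.01 N and linear speed of rod_orange above 0.7 m/s).
It fails at once if the tile is dropped: it falls freely (faster than 0.7 m/s, about 25 mm of fall) out of the fingers (contact force between the fingers and tile below 0.01 N and linear speed of tile above 0.7 m/s).
It also fails if it takes over 72 s, if anything falls off the work surface, if the arm or the gripper's body presses on something with over 40 N, if the wrist force passes 120 N, or if a joint passes its speed limit or range.

### The arm

A 6-joint arm with a two-finger parallel gripper is mounted at the origin on the work surface. World frame = base frame: x ahead of the robot, y to its left, z up, the work surface at z = 0. Lengths are in mm, angles in rad, forces in N, time in s.
With the tool pointing down it reaches from about 350 to 775 mm from the base axis. Payload 7.3 kg.
Tool frame: the origin (TCP) lies at the centre of the arm's flange, where the gripper is bolted on; the fingertips stand 178 mm ahead of it and the grasp point (between the pads) lies 159 mm ahead of it; z points along the fingers, y is the line along which they close (so a half turn about z gives the same grasp; the last joint's range is limited). The gripper opens to 92 mm and grips with 3 to 60 N. Pads are 19 mm wide; open, the fingers measure 130 mm over their backs; the gripper's body (75 mm by 190 mm) begins 47 mm behind the grasp point.
Start: joints at [-0.146, 0.342, 1.524, -0, 1.275, -0.146], TCP at [525.003, 0.022, 404.741] pointing down, gripper open.
Joint ranges: [-2.53, 2.53], [-0.77, 2.02], [0.04, 2.7], [-1, 4.14], [0.28, 2.66], [-3.11, 3.11]. Speed limits (rad/s): [2.57, 2.57, 3.14, 3.14, 3.14, 3.14].

### API

Orientations are given as [roll, pitch, yaw] about the fixed x, y, z axes, in that order (R = Rz(yaw) Ry(pitch) Rx(roll)).
In Python, from plant import * gives the robot as it stands. The module is installed in compiled form; this text tells all that it offers.
- The arm moves only by the shell command python3 -m inch 'ROWS'. ROWS is JSON, a list of rows, each a list of 5 numbers: the shift along the tool's x, y, z in m, then the turn about the tool's z in rad, then the opening, from 0 (shut) to 1 (fully open). In form: [[tx, ty, tz, spin, claw], ...]. A call has 1 to 8 rows; each row is the pose to reach, as a shift and turn from the pose commanded when the call began, along the tool's axes at that moment; what a row does not reach only later rows make up. A row lasts 1/12 s, in which the tool goes at most 41.7 mm and 7.16 degrees, less where a joint would pass 70% of its speed; a pose out of reach is approached as far as the arm can. A call with a gripper value outside its range is refused whole. The fingers move at their own pace and stop on an object; the grip force is fixed at half the most. Time passes only in rows, so rows that repeat a pose let the fingers close. It gives the time, the measured TCP pose, the force, the opening and the grip force at its end, in the units of the state.
- get_obs(): the state, without advancing time (a new reading comes with each control period).
- capture(name): name is "scene" or "side" or "wrist"; returns a dict with "color" (480x640x3 uint8, red, green, blue), "intrinsics" (3x3 intrinsics, pixels), "pose" (4x4, takes a point from camera to world coordinates). Camera axes: x right, y down, z forward; pixel columns grow to the right and rows downward; lengths in mm; the calibration is good to about 2 mm. A picture is of the moment at which its call begins. There is no depth.
- close_job(): hands the job in; it is judged then, once.
Trained networks look in a picture, given as the dict that the camera call returned (one of the last four; its "shot" number tells which), for a name from the list of things; names that differ only in an ending like _2 or _b are one class to them, and where a whole thing is asked for, a point or a joint stands for the part that bears it (a point fixed in the world has none). Each returns a list of dicts, best first, with "conf" (0 to 1); they miss things now and then, are a little off and sometimes report something else, mostly with a low value. They report only what shows in the picture. A call takes as long as a camera call.
- look_for(picture, target): "rect" ([centre column, centre row, width, height] in pixels, round what is visible of it).
- trace(picture, target): "pixels" (480x640 bool, what is visible of it) and "rect" ([centre column, centre row, width, height] in pixels, round what is visible of it).
- tip_of(picture, target): "centre" ([column, row] in pixels: a listed point, or the origin of a listed thing).
The state is a dict: "time": time; "joint_positions": joint angles; "dq": joint speeds; "tau": joint torques, N m; "tool_pos": TCP position; "tcp_rot": TCP orientation; "contact_force": force on the tool from outside, world axes, zero at the start; "moment": the same for the moment, N m; "grip_width": finger opening in mm; "finger_force": force on a finger pad.
Only numpy, scipy, OpenCV 4.12 (cv2) and the standard library are available. Lean on these libraries where they do the work, as an engineer would, in place of code of your own. Each camera call takes 0.05 s, during which the arm holds its last target. There are 200 camera calls.

## Working session

There is one attempt and no reset: what is moved stays moved. The work goes in short steps, Python scripts to look and compute and a shell command to move; the robot and the scene stay as the last step left them, time stands still between calls to the robot, and variables do not carry over. Pictures are saved under pics/ and viewed, at most 10 in all, crops included, and the job is handed in when it is done.

```bash
mkdir -p pics
cat > h.py <<'E'
from plant import *
import numpy as np, cv2
from scipy.spatial.transform import Rotation as R
def save(c,n): cv2.imwrite('pics/'+n+'.png',c['color'][:,:,::-1])
def proj(c,P):
    T=np.linalg.inv(np.array(c['pose']));P=np.atleast_2d(P)
    q=P@T[:3,:3].T+T[:3,3]; q=q@np.array(c['intrinsics']).T
    return q[:,:2]/q[:,2:]
def ray(c,uv):
    T=np.array(c['pose']);d=T[:3,:3]@np.linalg.solve(np.array(c['intrinsics']),[uv[0],uv[1],1]);return T[:3,3],d/np.linalg.norm(d)
def onz(c,uv,z):
    o,d=ray(c,uv);return o+d*(z-o[2])/d[2]
def tri(obs):
    A=np.zeros((3,3));b=np.zeros(3)
    for c,uv in obs:
        o,d=ray(c,uv);M=np.eye(3)-np.outer(d,d);A+=M;b+=M@o
    return np.linalg.solve(A,b)
E
python3 - <<'E'
from h import *
o=get_obs();print(o)
cs={n:capture(n) for n in('scene','side','wrist')}
for n,c in cs.items():
    save(c,n+'0');print(n,np.round(c['pose'],3).tolist(),np.array(c['intrinsics']).round(1).tolist())
    for t in ['rod_blue','rod_orange','cell_blue','cell_orange','tile','tile_center','slot_floor','stand','caddy','drainer']:
        print(t,[(np.round(d['centre'],1).tolist(),round(d['conf'],2)) for d in tip_of(c,t)][:2])
v=np.hstack([cv2.imread(f'pics/{n}0.png') for n in('scene','side')])
cv2.imwrite('pics/both.png',cv2.resize(v,(800,300)))
E
```

```text
{'time': 0.0, 'joint_positions': array([-1.45976038e-01,  3.42764391e-01,  1.52501115e+00,  2.19084577e-05,
        1.27537430e+00, -1.46016304e-01]), 'dq': array([-0.00044411,  0.00106656,  0.00060886, -0.00079571,  0.0003184 ,
        0.00064369]), 'tau': array([ 7.61924657e-04, -4.31245601e+01, -2.44219762e+01,  7.17750052e-02,
        5.59406646e-02, -1.04314388e-04]), 'tool_pos': array([5.24877632e+02, 5.57969325e-02, 4.04025159e+02]), 'tcp_rot': array([-3.14005509e+00, -2.47293744e-04,  1.57083001e+00]), 'contact_force': array([0.8191297 , 0.44967185, 0.03557812]), 'moment': array([0.03358579, 0.0184965 , 0.02114617]), 'finger_force': 0.0, 'grip_width': 91.63644925664765}
scene [[0.536, 0.685, -0.493, 1139.473], [0.844, -0.435, 0.313, -308.316], [0.0, -0.584, -0.811, 937.817], [0.0, 0.0, 0.0, 1.0]] [[566.7, 0.0, 312.1], [0.0, 566.7, 238.6], [0.0, 0.0, 1.0]]
rod_blue []
rod_orange []
cell_blue [([152.1, 284.4], 0.93)]
cell_orange [([115.8, 303.7], 0.7), ([286.5, 262.0], 0.19)]
tile [([316.1, 234.4], 0.83)]
tile_center [([393.7, 159.2], 0.73), ([317.8, 222.5], 0.6)]
slot_floor [(
[... 340 characters left out ...]
]
rod_orange [([223.0, 285.6], 0.29)]
cell_blue [([395.7, 184.6], 0.55), ([336.0, 250.3], 0.29)]
cell_orange [([399.0, 164.1], 0.97)]
tile [([336.3, 269.1], 0.9)]
tile_center [([336.0, 248.4], 0.82)]
slot_floor [([351.5, 378.9], 0.9)]
stand [([350.1, 382.8], 0.92)]
caddy [([400.1, 173.8], 0.89)]
drainer [([338.9, 239.1], 0.85)]
wrist [[1.0, 0.002, -0.002, 524.861], [0.001, -0.966, -0.26, 68.655], [-0.003, 0.26, -0.966, 384.847], [0.0, 0.0, 0.0, 1.0]] [[392.9, 0.0, 321.6], [0.0, 392.9, 240.8], [0.0, 0.0, 1.0]]
rod_blue []
rod_orange []
cell_blue []
cell_orange []
tile [([373.2, 146.8], 0.86)]
tile_center [([380.3, 143.6], 0.67)]
slot_floor []
stand []
caddy []
drainer [([386.9, 228.9], 0.62)]
```

View pics/scene0.png

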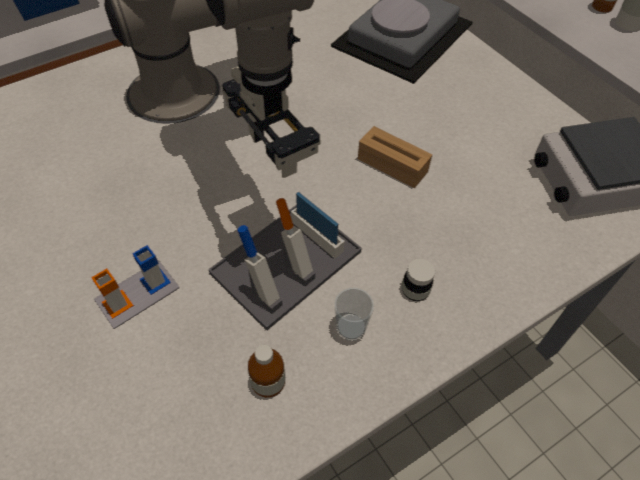

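View pics/side0.png

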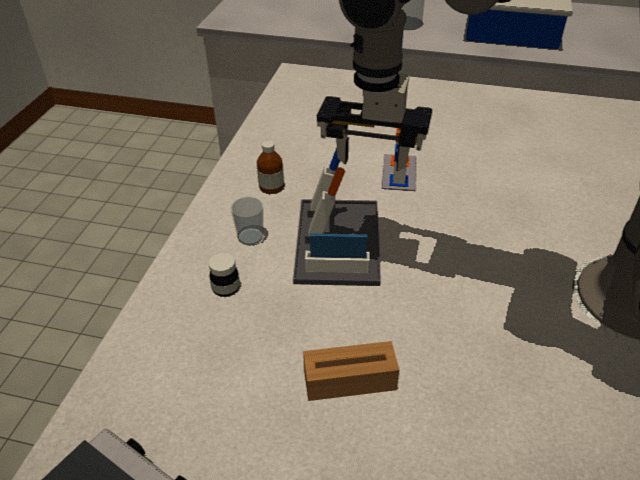

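The scene view shows the blue rod (245,240) in the far cell at -y, the orange rod (286,215) in the middle cell, and the tile at (317,220). The caddy is to the right at (137,290) and the stand to the left at (395,157).

Run:
```python
from h import *
s=capture('scene');d=capture('side')
zs=dict(cell_blue=6,cell_orange=6,caddy=0,stand=0,drainer=0,slot_floor=10)
for t,z in zs.items():
    for n,c in(('sc',s),('sd',d)):
        print(t,n,[(onz(c,q['centre'],z).round(1)[:2].tolist(),round(q['conf'],2)) for q in tip_of(c,t)][:2])
# grips by colour/trace
for t in('rod_blue','rod_orange','tile'):
    for n,c in(('sc',s),('sd',d)):
        print(t,n,[(np.round(q['rect'],1).tolist(),round(q['conf'],2)) for q in trace(c,t)][:2])
for n,c in(('sc',s),('sd',d)):
    q=trace(c,'stand')
    if q:
        m=(q[0]['pixels']).astype(np.uint8);k=max(cv2.findContours(m,0,2)[0],key=cv2.contourArea)
        print('stand poly',n,cv2.approxPolyDP(k,4,True)[:,0].tolist())
    q=trace(c,'drainer')
    if q:
        m=(q[0]['pixels']).astype(np.uint8);k=max(cv2.findContours(m,0,2)[0],key=cv2.contourArea)
        k=cv2.convexHull(k)
        p=cv2.approxPolyDP(k,5,True)[:,0];print('dr',n,[(u.tolist(),onz(c,u,6).round(0)[:2].tolist()) for u in p])
```

```text
cell_blue sc [([493.5, -261.6], 0.83)]
cell_blue sd [([501.3, -249.5], 0.93)]
cell_orange sc [([502.9, -337.5], 0.63)]
cell_orange sd []
caddy sc [([500.2, -293.7], 0.83), ([781.2, 7.6], 0.2)]
caddy sd [([501.4, -294.4], 0.64)]
stand sc [([492.6, 310.7], 0.69)]
stand sd [([499.4, 312.8], 0.68), ([594.4, -30.9], 0.4)]
drainer sc [([592.0, -19.6], 0.64), ([503.0, -298.3], 0.58)]
drainer sd [([593.1, -23.1], 0.87)]
slot_floor sc [([490.9, 310.9], 0.87), ([497.3, 310.8], 0.43)]
slot_floor sd [([493.4, 316.1], 0.76)]
rod_blue sc []
rod_blue sd [([336.4, 163.2, 14.1, 22.5], 0.62)]
rod_orange sc [([286.1, 216.9, 17.4, 37.0], 0.85), ([134.2, 286.4, 85.7, 83.3], 0.44)]
rod_orange sd [([336.5, 226.6, 88.2, 124.0], 0.75)]
tile sc [([317.6, 218.8, 41.9, 54.6], 0.64)]
tile sd [([340.1, 247.2, 57.9, 25.7], 0.65)]
stand poly sc [[372, 128], [359, 142], [359, 159], [416, 186], [428, 171], [431, 155]]
dr sc [([361, 247], [643.0, 123.0]), ([268, 329], [701.0, -125.0]), ([209, 273], [536.0, -161.0]), ([295, 206], [482.0, 67.0])]
stand poly sd [[391, 342], [305, 349], [308, 399], [396, 390], [399, 366]]
dr sd [([336, 154], [668.0, -334.0]), ([332, 172], [660.0, -257.0])]
```

View pics/wrist0.png

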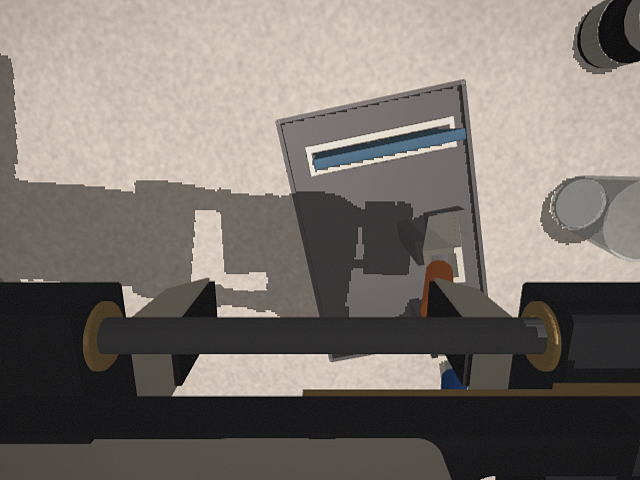

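```bash
python3 -m inch '[[-0.06,-0.1,0,0.6,1],[-0.06,-0.1,0,0.6,1],[-0.06,-0.1,0,0.6,1],[-0.06,-0.1,0,0.6,1],[-0.06,-0.1,0,0.6,1]]'; python3 -m inch '[[0,0,0,0.74,1],[0,0,0,0.74,1],[0,0,0,0.74,1],[0,0,0,0.74,1],[0,0,0,0.74,1],[0,0,0,0.74,1],[0,0,0,0.74,1]]'
python3 - <<'E'
from h import *
o=get_obs();print(o['tool_pos'],o['tcp_rot'])
s=[capture(n) for n in('scene','side','wrist')]
for c,n in zip(s,('scene1','side1','wrist1')): save(c,n)
import pickle;pickle.dump(s,open('s1.pkl','wb'))
for t in('rod_blue','rod_orange','tile','tile_center'):
    for c in s: print(t,[(np.round(q['centre'],1).tolist(),round(q['conf'],2)) for q in tip_of(c,t)][:2],[(np.round(q['rect'],1).tolist(),round(q['conf'],2)) for q in trace(c,t)][:2])
E
```

```text
time: 3.27
tool_pos: [423.7, -60.7, 405.1]
tcp_rot: [3.141, -0.0, 0.962]
contact_force: [-0.2, -0.4, 0.3]
grip_width: 91.9
finger_force: 0.0
time: 3.85
tool_pos: [425.0, -60.0, 404.8]
tcp_rot: [3.141, -0.0, 0.227]
contact_force: [0.5, 0.3, 0.0]
grip_width: 91.6
finger_force: 0.0
[424.99847962 -59.98414008 404.83605222] [ 3.14139553e+00 -3.38437735e-04  2.26728167e-01]
rod_blue [] [([249.5, 242.6, 22.0, 33.9], 0.91)]
rod_blue [] [([336.5, 156.7, 16.3, 28.0], 0.8)]
rod_blue [] []
rod_orange [([286.5, 261.5], 0.62), ([391.5, 160.7], 0.48)] [([282.8, 216.5, 16.7, 38.8], 0.58)]
rod_orange [] [([335.6, 183.8, 17.9, 35.7], 0.66)]
rod_orange [] []
tile [([315.7, 233.8], 0.97)] [([316.2, 216.9, 44.3, 53.9], 0.64), ([248.2, 242.7, 21.9, 32.9], 0.2)]
tile [([340.6, 267.8], 0.62), ([352.2, 378.6], 0.42)] [([340.9, 245.4, 60.0, 21.5], 0.83)]
tile [([225.8, 15.3], 0.68)] [([206.0, 39.8, 35.2, 78.2], 0.97), ([568.5, 186.9, 142.3, 97.5], 0.4)]
tile_center [] [([318.9, 220.1, 41.6, 49.8], 0.73)]
tile_center [] [([338.1, 243.6, 60.1, 25.4], 0.71)]
tile_center [] [([207.3, 39.5, 36.6, 79.1], 0.95)]
```

View pics/wrist1.png

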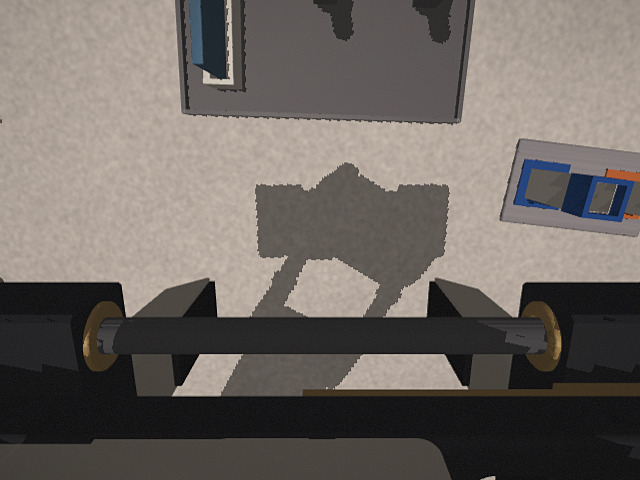

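```bash
cat > fit.py <<'E'
from h import *
from scipy.optimize import minimize
def hullmask(c,P,S=4):
    p=proj(c,P);h=cv2.convexHull(p.astype(np.float32)).reshape(-1,2)
    m=np.zeros((480*S,640*S),np.uint8);cv2.fillConvexPoly(m,np.round((h+.5)*S-.5).astype(np.int32),1)
    return cv2.resize(m.astype(np.float32),(640,480),interpolation=cv2.INTER_AREA)
def colmask(c,col,roi=None):
    h=cv2.cvtColor(c['color'],cv2.COLOR_RGB2HSV);H,S,V=cv2.split(h)
    m=(S>150)&(V>40)&((H<14) if col=='orange' else (H>106)&(H<128))
    if roi is not None:
        z=np.zeros_like(m);x0,y0,x1,y1=roi;z[y0:y1,x0:x1]=1;m&=z
    return m.astype(np.float32)
def iou(model,views,p):
    e=0
    for c,m in views:
        a=hullmask(c,model(p));e+=1-np.minimum(a,m).sum()/np.maximum(a,m).sum()
    return e/len(views)
th=np.linspace(0,2*np.pi,24,endpoint=False)
def grip(p): # centre of grip xyz, lean dx,dy per unit
    d=np.array([p[3],p[4],1]);d/=np.linalg.norm(d);u=np.cross(d,[1,0,0]);u/=np.linalg.norm(u);v=np.cross(d,u)
    r=9*(np.cos(th)[:,None]*u+np.sin(th)[:,None]*v);C=np.array(p[:3])
    return np.vstack([C+30*d+r,C-30*d+r])
def box(x,y,z0,yaw,L,W,H):
    c,s=np.cos(yaw),np.sin(yaw)
    return np.array([[x+c*a-s*b,y+s*a+c*b,z0+h] for a in(-L/2,L/2) for b in(-W/2,W/2) for h in(0,H)])
def run(model,views,p0,step):
    p=np.array(p0,float)
    for k in(1,.4):
        sx=np.vstack([p]+[p+k*s*np.eye(len(p))[i] for i,s in enumerate(step)])
        r=minimize(lambda q:iou(model,views,q),p,method='Nelder-Mead',options=dict(initial_simplex=sx,maxiter=250,xatol=.02,fatol=1e-4));p=r.x
    return p,r.fun
E
python3 - <<'E'
from fit import *
import pickle
s,d,w=pickle.load(open('s1.pkl','rb'))
lean=.309
for n,rs,rd,p0 in(('blue',(225,215,265,275),(322,135,352,176),(580,-115,160)),('orange',(268,190,300,240),(322,162,350,210),(560,-30,160))):
    V=[(s,colmask(s,n,rs)),(d,colmask(d,n,rd))]
    print(n,[int(m.sum()) for _,m in V])
    C=[np.argwhere(m>0).mean(0)[::-1] for _,m in V];c0=tri(list(zip((s,d),C)));print('tri',c0)
    p,e=run(grip,V,[*c0,-.30,-.07],[4,4,4,.05,.05]);print(p.round(3),round(e,3))
    dd=np.array([p[3],p[4],1]);dd/=np.linalg.norm(dd);print('foot',p[:3]-140*dd,'tilt',np.arccos(dd[2]),'az',np.arctan2(-p[4],-p[3]))
b=np.array([[183,112],[462,123]]);q=[onz(w,u,3) for u in b];print('rack edge',q,np.arctan2(-(q[1]-q[0])[0]*-1,-(q[1]-q[0])[1]))
E
```

```text
blue [245, 182]
tri [ 613.98580231 -103.95992795  160.99636037]
[ 6.13192e+02 -1.03468e+02  1.60499e+02 -2.51000e-01 -7.10000e-02] 0.297
foot [647.15955252 -93.8429697   25.02411755] tilt 0.25493377574491555 az 0.27612370857747603
orange [195, 244]
tri [598.02132379 -21.6315291  159.66365474]
[ 5.97004e+02 -2.04280e+01  1.61115e+02 -3.03000e-01 -4.50000e-02] 0.278
foot [637.54799516 -14.44629954  27.24765342] tilt 0.29708386873467707 az 0.1464882236919692
rack edge [array([482.56332029,  84.56304321,   3.        ]), array([ 533.59348663, -169.93985739,    3.        ])] 0.197885102089789
```

```bash
python3 -m inch '[[0.1,0.085,0,0.027,1],[0.1,0.085,0,0.027,1],[0.1,0.085,0,0.027,1],[0.1,0.085,0,0.027,1],[0.1,0.085,0,0.027,1],[0.1,0.085,0,0.027,1]]'
python3 - <<'E'
from h import *
w=capture('wrist');save(w,'wrist2');import pickle;pickle.dump(w,open('w2.pkl','wb'))
o=get_obs();print(o['tool_pos'],o['tcp_rot'])
E
```

```text
time: 5.7
tool_pos: [541.4, -119.7, 404.0]
tcp_rot: [-3.14, 0.002, 0.204]
contact_force: [-1.3, 1.2, 0.2]
grip_width: 91.6
finger_force: 0.0
[ 540.96487821 -119.33742199  404.47925663] [-3.14071858e+00  1.21559181e-03  2.04015297e-01]
```

View pics/wrist2.png

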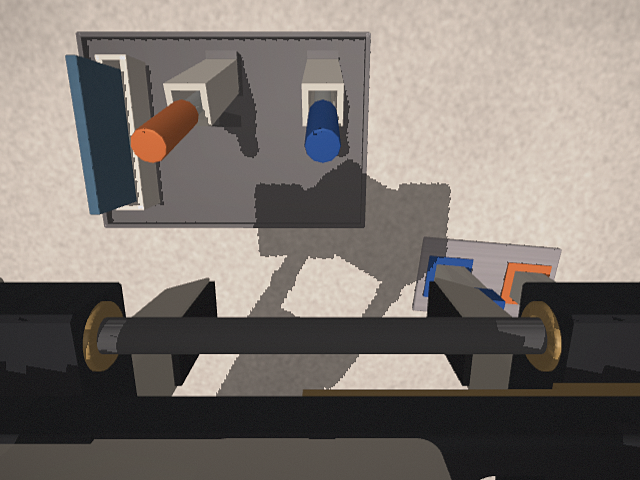

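The wrist view shows the rack square to the hand (corners (78,33), (370,33)), so its yaw is about 0.204. The blue cap is at (322,147) and the orange cap at (149,146).

Run:
```python
from fit import *
import pickle
s,d,_=pickle.load(open('s1.pkl','rb'));w=pickle.load(open('w2.pkl','rb'))
for n,rs,rd,rw,p0 in(('blue',(225,215,265,275),(322,135,352,176),(295,90,350,170),(613,-103.5,160.5)),('orange',(268,190,300,240),(322,162,350,210),(120,90,205,170),(597,-20.4,161))):
    V=[(s,colmask(s,n,rs)),(d,colmask(d,n,rd)),(w,colmask(w,n,rw))]
    for nm,VV in(('all',V),('w+s',[V[2],V[0]]),('w+d',[V[2],V[1]])):
        f=lambda q:grip([q[0],q[1],q[2],-.309*np.cos(.204+q[3]/50),-.309*np.sin(.204+q[3]/50)])
        p,e=run(f,VV,[*p0,0],[4,4,4,2]);print(n,nm,p.round(2),round(e,3),[round(iou(f,[v],p),3) for v in V])
f=lambda q:box(q[0],q[1],q[2],.204+q[3]/50,110,8,90)
def tm(c):
    return trace(c,'tile')
# rack plane corners
for u in[(78,33),(370,33),(363,227),(105,227)]: print(onz(w,u,8).round(1))
```

```text
blue all [ 613.62 -105.49  159.44    1.98] 0.25 [np.float32(0.345), np.float32(0.294), np.float32(0.111)]
blue w+s [ 613.68 -105.54  160.06    1.95] 0.226 [np.float32(0.341), np.float32(0.303), np.float32(0.112)]
blue w+d [ 613.39 -105.97  157.47    1.91] 0.19 [np.float32(0.398), np.float32(0.296), np.float32(0.085)]
orange all [596.36 -22.75 159.4    3.94] 0.255 [np.float32(0.525), np.float32(0.162), np.float32(0.079)]
orange w+s [594.97 -19.32 151.54   5.99] 0.263 [np.float32(0.468), np.float32(0.517), np.float32(0.058)]
orange w+d [596.5  -23.25 159.25   1.49] 0.116 [np.float32(0.562), np.float32(0.157), np.float32(0.075)]
[649.4 118.    8. ]
[ 700.9 -130.3    8. ]
[ 531.3 -164.2    8. ]
[479.7  84.4   8. ]
```

```bash
python3 -m inch '[[0.0727,0.001,0,0,1],[0.0727,0.001,0,0,1],[0.0727,0.001,0.04,0,1],[0.0727,0.001,0.07,0,1],[0.0727,0.001,0.084,0,1],[0.0727,0.001,0.084,0,1],[0.0727,0.001,0.084,0,1]]'
python3 - <<'E'
from h import *
w=capture('wrist');d=capture('side')
cv2.imwrite('pics/g1.png',np.hstack([cv2.resize(w['color'],(400,300)),d['color'][60:360,200:600]])[:,:,::-1])
o=get_obs();print(o['tool_pos'],o['tcp_rot'])
E
```

```text
time: 6.33
tool_pos: [612.5, -105.5, 321.3]
tcp_rot: [-3.141, 0.001, 0.204]
contact_force: [0.9, 0.3, 0.7]
grip_width: 92.0
finger_force: 0.0
[ 613.14564377 -105.91677312  323.10949352] [ 3.13994693e+00 -3.10906558e-03  2.04023262e-01]
```

View pics/g1.png

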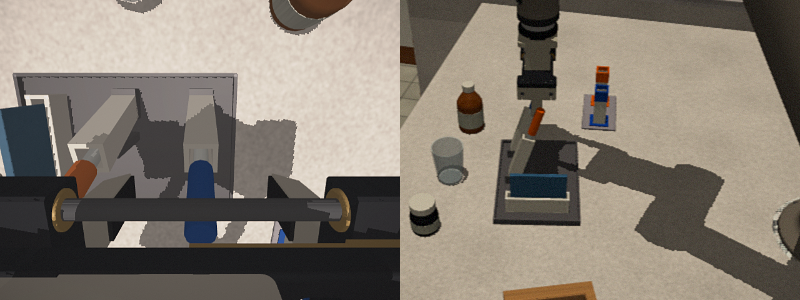

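The blue grip sits centred between the fingers (column 200 of 400), so I'll close on it.

```bash
python3 -m inch '[[0,0,0,0,0],[0,0,0,0,0],[0,0,0,0,0],[0,0,0,0,0],[0,0,0,0,0],[0,0,0,0,0],[0,0,0,0,0],[0,0,0,0,0]]'
python3 -m inch '[[-0.003,0,-0.01,0,0],[-0.006,0,-0.02,0,0],[-0.0093,0,-0.03,0,0],[-0.0124,0,-0.04,0,0],[-0.0124,0,-0.04,0,0]]'
```

```text
time: 7.1
tool_pos: [613.2, -106.1, 320.6]
tcp_rot: [-3.142, 0.0, 0.204]
contact_force: [-0.6, 0.4, 0.1]
grip_width: 43.2
finger_force: 0.0
time: 7.52
tool_pos: [600.9, -108.9, 364.2]
tcp_rot: [3.139, -0.004, 0.204]
contact_force: [0.5, -1.1, -0.3]
grip_width: 16.0
finger_force: 30.0
```

The fingers were still closing when the lift began, so the grip is near the rod's top. I'll open, go back down and grip again.

```bash
python3 -m inch '[[0,0,0,0,0.4],[0,0,0,0,0.4],[0,0,0,0,0.4],[0,0,0,0,0.4]]'
python3 - <<'E'
from fit import *
w=capture('wrist');d=capture('side')
cv2.imwrite('pics/g2.png',np.hstack([cv2.resize(w['color'],(400,300)),d['color'][60:360,200:600]])[:,:,::-1])
E
```

```text
time: 7.85
tool_pos: [601.0, -108.6, 360.1]
tcp_rot: [-3.141, 0.001, 0.204]
contact_force: [-0.4, 0.1, -0.9]
grip_width: 34.9
finger_force: 0.0
```

View pics/g2.png

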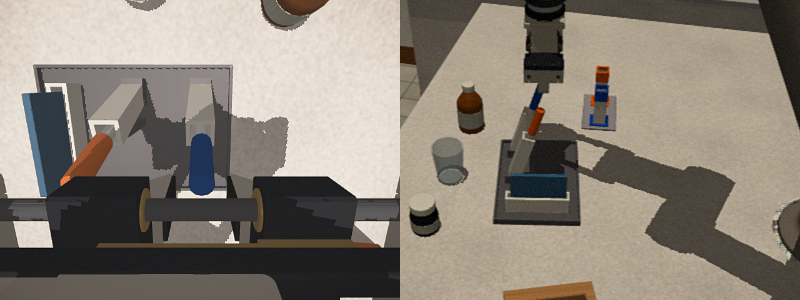

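The rod is still seated in its cell with its cap at column 200. I'll go back down along its axis and close with enough dwell.

```bash
python3 -m inch '[[0.006,0,0.02,0,0.4],[0.0124,0,0.04,0,0.4],[0.0124,0,0.04,0,0.4],[0.0124,0,0.04,0,0],[0.0124,0,0.04,0,0],[0.0124,0,0.04,0,0],[0.0124,0,0.04,0,0],[0.0124,0,0.04,0,0]]'
python3 -m inch '[[0,0,0,0,0],[0,0,0,0,0]]'
```

```text
time: 8.62
tool_pos: [613.2, -106.2, 322.0]
tcp_rot: [3.14, -0.002, 0.204]
contact_force: [0.3, 0.1, 2.8]
grip_width: 17.2
finger_force: 30.0
time: 8.78
tool_pos: [613.3, -106.3, 322.0]
tcp_rot: [3.14, -0.002, 0.204]
contact_force: [-1.4, -1.4, 6.9]
grip_width: 17.4
finger_force: 30.0
```

```bash
python3 -m inch '[[-0.0046,0,-0.015,0,0],[-0.0093,0,-0.03,0,0],[-0.0139,0,-0.045,0,0],[-0.0186,0,-0.06,0,0],[-0.0232,0,-0.075,0,0],[-0.0278,0,-0.09,0,0],[-0.0325,0,-0.105,0,0],[-0.0371,0,-0.12,0,0]]'
python3 -m inch '[[0,0,0,0,0],[0,0,0,0,0]]'
python3 - <<'E'
from fit import *
w=capture('wrist');d=capture('side');s=capture('scene')
v=np.hstack([d['color'][60:360,200:600],s['color'][150:450,60:460]])[:,:,::-1].copy()
cv2.imwrite('pics/g3.png',v);save(d,'side3');save(s,'scene3')
E
```

```text
time: 9.45
tool_pos: [576.5, -113.6, 441.4]
tcp_rot: [-3.141, 0.0, 0.204]
contact_force: [0.7, -0.1, -0.2]
grip_width: 17.6
finger_force: 30.0
time: 9.62
tool_pos: [576.8, -113.6, 441.1]
tcp_rot: [3.141, -0.001, 0.204]
contact_force: [-0.4, -0.4, -1.6]
grip_width: 17.8
finger_force: 30.0
```

View pics/g3.png

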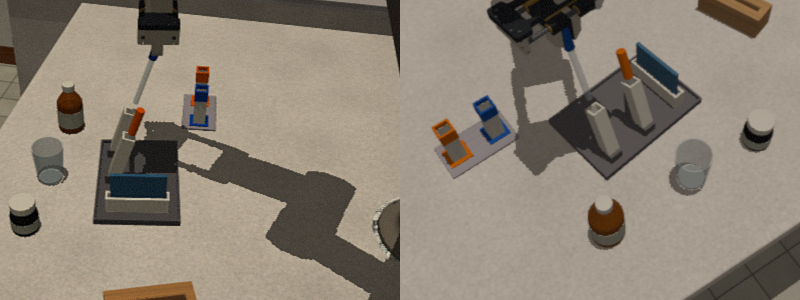

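The blue rod is out and hanging at the same tilt, clear of its cell. Next I'll look at the caddy from above.

```bash
python3 -m inch '[[-0.03,0.026,0,0,0],[-0.063,0.054,0,0,0],[-0.095,0.081,0,0,0],[-0.127,0.108,0,0,0],[-0.16,0.135,0,0,0],[-0.188,0.161,0,0,0],[-0.188,0.161,0,0,0],[-0.188,0.161,0,0,0]]'
cat > cad.py <<'E'
from fit import *
def umask(c,parts):
    m=0
    for P in parts: m=np.maximum(m,hullmask(c,P))
    return m
def caddy(q,ow=30):
    x,y,a=q[0],q[1],q[2]/50
    o=np.array([-np.sin(a),np.cos(a)])*40
    return [box(x,y,0,a,80,140,6)]+[box(x+s*o[0],y+s*o[1],0,a,ow,ow,97) for s in(1,-1)]
def frun(parts,V,p0,step):
    f=lambda q:sum(1-np.minimum(a,m).sum()/np.maximum(a,m).sum() for c,m in V for a in[umask(c,parts(q))])
    p=np.array(p0,float)
    for k in(1,.4):
        sx=np.vstack([p]+[p+k*s*np.eye(len(p))[i] for i,s in enumerate(step)])
        r=minimize(f,p,method='Nelder-Mead',options=dict(initial_simplex=sx,maxiter=150,xatol=.03,fatol=1e-4));p=r.x
    return p,r.fun/len(V)
def tmask(c,t):
    q=trace(c,t);return q[0]['pixels'].astype(np.float32) if q else None
E
python3 - <<'E'
from cad import *
o=get_obs();print(o['tool_pos'],o['tcp_rot'])
C=[capture(n) for n in('scene','side','wrist')]
for c,n in zip(C,'abc'):save(c,'cad_'+n)
M=[tmask(c,'caddy') for c in C];print([None if m is None else (int(m.sum()),m.argmax(1).max()) for m in M])
import pickle;pickle.dump((C,M),open('cad.pkl','wb'))
for c,n in zip(C,'swd'):
  for t in('cell_blue','cell_orange','caddy'):
    print(n,t,[(np.round(q['centre'],1).tolist(),onz(c,q['centre'],0 if t=='caddy' else 6).round(1)[:2].tolist(),round(q['conf'],2)) for q in tip_of(c,t)][:2])
V=[(c,m) for c,m in zip(C,M) if m is not None]
for VV in([v] for v in V): print(frun(caddy,VV,[500,-294,4],[6,6,3]))
print(frun(caddy,V,[500,-294,4],[6,6,3]))
E
```

```text
time: 10.43
tool_pos: [424.2, -311.1, 439.7]
tcp_rot: [-3.14, 0.001, 0.199]
contact_force: [-0.3, 1.1, -0.1]
grip_width: 17.6
finger_force: 30.0
[ 424.19445893 -311.05954433  439.68567273] [-3.14002603e+00  8.70505206e-04  1.99427406e-01]
[(3436, np.int64(145)), (1711, np.int64(406)), (11450, np.int64(376))]
s cell_blue [([152.2, 284.4], [500.5, -264.8], 0.87)]
s cell_orange [([115.8, 303.5], [502.8, -338.8], 0.74)]
s caddy [([138.8, 294.5], [503.6, -294.9], 0.59)]
w cell_blue [([397.8, 182.9], [498.8, -250.1], 0.57), ([267.1, 185.2], [796.3, -170.7], 0.24)]
w cell_orange [([397.8, 163.0], [511.1, -330.6], 0.58)]
w caddy [([398.2, 174.8], [503.5, -290.6], 0.91)]
d cell_blue [([289.7, 123.4], [497.8, -261.8], 0.69)]
d cell_orange [([365.9, 129.3], [507.9, -338.6], 0.86)]
d caddy [([324.9, 129.7], [499.1, -298.0], 0.94)]
(array([ 499.65454647, -295.92805024,    5.32514323]), np.float64(0.04188030958175659))
(array([ 503.03774398, -301.24436677,    5.52184546]), np.float64(0.07898557186126709))
(array([ 501.8677278 , -300.5150633 ,    5.84490514]), np.float64(0.017221033573150635))
(array([ 501.69403332, -298.53716113,    5.81130275]), np.float64(0.07159280776977539))
```

View pics/cad_c.png

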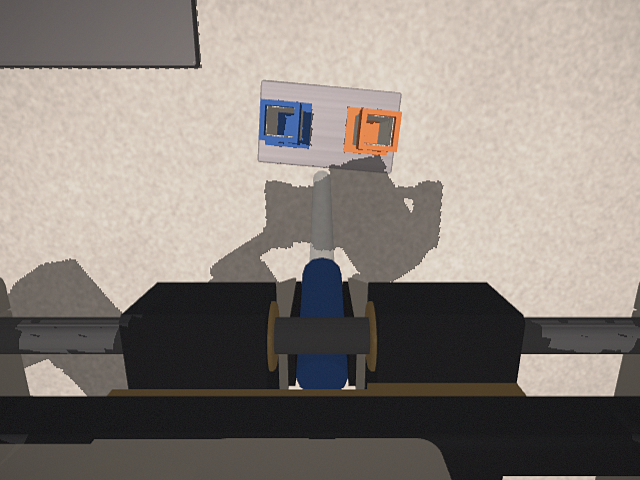

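The wrist view shows the rod hanging centred with its foot at about (321,176), and the blue and orange rims at (281,121) and (380,131).

Run:
```python
from cad import *
import pickle
C,M=pickle.load(open('cad.pkl','rb'));w=C[2]
T=np.array([424.2,-311.1,440.2]);Rm=R.from_euler('xyz',[np.pi,0,.2]).as_matrix()
def rod(L,t):
    d=np.array([np.sin(t),0,np.cos(t)])  # tool frame toward foot
    g=np.array([0,0,159.]);n=np.array([np.cos(t),0,-np.sin(t)])
    return [T+Rm@p for p in(g+L*d,g+L*d+6*n,g+L*d-6*n,g-(170-L)*d)]
for L,t in((140,.30),(145,.3),(143,.27),(143,.33)): print(L,t,proj(w,rod(L,t)).round(1).tolist())
g=cv2.cvtColor(w['color'],cv2.COLOR_RGB2GRAY).astype(int)
print(g[165:184,321].tolist());print(g[178,305:338].tolist());print(g[240,305:338].tolist())
q=np.array([501.87,-300.5]);a=.117
b=q+40*np.array([-np.sin(a),np.cos(a)]);o=q-40*np.array([-np.sin(a),np.cos(a)]);print('cells',b,o)
print('rim proj',proj(w,[[*b,97],[*o,97]]))
for n,roi in(('blue',(255,95,320,155)),('orange',(340,100,405,160))):
    print(n,colmask(w,n,roi).sum())
    h=np.argwhere(colmask(w,n,roi)>0);print(h.min(0),h.max(0))
f=rod(143,.3)[0];print('foot',f)
```

```text
140 0.3 [[323.2, 179.3], [323.2, 171.1], [323.1, 187.3], [323.7, 389.5]]
145 0.3 [[323.2, 176.4], [323.2, 168.4], [323.1, 184.3], [323.7, 376.8]]
143 0.27 [[323.1, 183.3], [323.2, 175.2], [323.1, 191.2], [323.7, 380.2]]
143 0.33 [[323.2, 171.8], [323.2, 163.7], [323.1, 179.8], [323.7, 383.3]]
[174, 148, 163, 208, 219, 192, 164, 158, 163, 166, 167, 166, 167, 171, 136, 115, 118, 120, 119]
[204, 204, 206, 209, 209, 204, 203, 209, 158, 151, 152, 159, 159, 160, 162, 163, 171, 177, 117, 112, 114, 113, 110, 106, 102, 102, 108, 108, 107, 105, 106, 106, 108]
[105, 110, 111, 110, 110, 104, 110, 113, 113, 115, 117, 117, 120, 115, 116, 117, 117, 118, 118, 114, 114, 110, 111, 109, 110, 107, 103, 99, 108, 112, 113, 110, 108]
cells [ 497.20067011 -260.77346783] [ 506.53932989 -340.22653217]
rim proj [[279.09847571 120.77650654]
 [379.85913429 129.98969682]]
blue 1466.0
[100 259] [148 311]
orange 1624.0
[107 344] [154 401]
foot [ 465.6170153  -302.70435536  144.58688206]
```

```bash
python3 -m inch '[[0.021,-0.018,0,0.04,0],[0.042,-0.0365,0,0.083,0],[0.042,-0.0365,0.015,0.083,0],[0.042,-0.0365,0.03,0.083,0],[0.042,-0.0365,0.033,0.083,0],[0.042,-0.0365,0.033,0.083,0],[0.042,-0.0365,0.033,0.083,0]]'
python3 - <<'E'
from cad import *
w=capture('wrist');save(w,'h1');o=get_obs();print(o['tool_pos'],o['tcp_rot'])
X=np.array([.993,.117]);Y=np.array([-.117,.993]);b=np.array([497.2,-260.8])
print('rim inner',proj(w,[[*(b+i*11*X+j*11*Y),97] for i,j in((1,1),(1,-1),(-1,-1),(-1,1))]).round(1).tolist())
T=o['tool_pos'];f=T[:2]+41.7*X+1.5*Y;print('foot',f,(f-b)@X,(f-b)@Y,T[2]-293.7,proj(w,[[*f,T[2]-293.7]]))
cv2.imwrite('pics/h1c.png',cv2.resize(w['color'][60:300,220:420][:,:,::-1],None,fx=2.5,fy=2.5))
E
```

```text
time: 11.77
tool_pos: [459.1, -265.4, 408.2]
tcp_rot: [3.141, -0.0, 0.12]
contact_force: [0.2, -0.0, -0.2]
grip_width: 17.5
finger_force: 30.0
[ 459.12110686 -265.47687731  408.57279278] [ 3.14062882e+00 -1.02229137e-03  1.20318645e-01]
rim inner [[304.8, 163.3], [334.9, 163.4], [334.5, 193.4], [305.0, 193.3]]
foot [ 500.35370686 -259.10847731] 3.3295390648976357 1.3106983270692723 114.87279278115471 [[317.83545911 176.44039025]]
```

View pics/h1c.png

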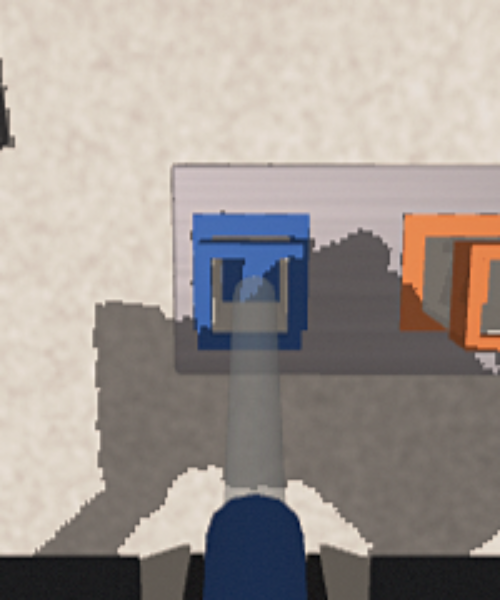

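The last view shows the foot at (321,177) directly over the blue tube opening (columns 305-335, rows 164-193), so I'll lower it in.

```bash
python3 -m inch '[[0,0,0.008,0,0],[0,0,0.016,0,0],[0,0,0.024,0,0],[0,0,0.03,0,0],[0,0,0.03,0,0]]'
```

```text
time: 12.23
tool_pos: [458.8, -264.9, 375.9]
tcp_rot: [-3.139, 0.002, 0.121]
contact_force: [0.5, 1.0, 0.1]
grip_width: 17.4
finger_force: 30.0
```

```bash
python3 -m inch '[[0.004,0,0,0,0],[0.008,0,0,0,0],[0.012,0,0,0,0],[0.016,0,0,0,0],[0.016,0,0,0,0]]';python3 -m inch '[[0.004,0,0,0,0],[0.008,0,0,0,0],[0.012,0,0,0,0],[0.016,0,0,0,0],[0.016,0,0,0,0]]'
python3 - <<'E'
from h import *
for n in('wrist','side','scene'):
    c=capture(n);save(c,'p1'+n)
print(get_obs()['contact_force'])
E
```

```text
time: 12.65
tool_pos: [475.5, -263.1, 377.9]
tcp_rot: [3.141, 0.0, 0.121]
contact_force: [-2.8, 0.2, 0.6]
grip_width: 17.4
finger_force: 30.0
time: 13.07
tool_pos: [491.6, -261.1, 377.7]
tcp_rot: [3.141, -0.001, 0.121]
contact_force: [-2.7, -1.4, 0.9]
grip_width: 17.7
finger_force: 30.0
[-2.12301447 -0.33711255  0.33691904]
```

```bash
python3 -m inch '[[0.004,0,0,0,0],[0.008,0,0,0,0],[0.009,0,0.008,0,0],[0.008,0,0.02,0,0],[0.007,0,0.03,0,0],[0.007,0,0.04,0,0],[0.007,0,0.04,0,0]]'; python3 -m inch '[[0,0,0.008,0,0],[0,0,0.016,0,0],[0,0,0.022,0,0],[0,0,0.025,0,0],[0,0,0.025,0,0]]'
```

```text
time: 13.8
tool_pos: [497.6, -260.0, 335.1]
tcp_rot: [-3.139, 0.002, 0.121]
contact_force: [-0.8, 0.3, -1.1]
grip_width: 17.8
finger_force: 30.0
time: 14.22
tool_pos: [497.7, -260.3, 311.9]
tcp_rot: [-3.141, 0.001, 0.121]
contact_force: [-0.2, 0.4, -0.4]
grip_width: 17.3
finger_force: 30.0
```

```bash
for i in 1 2; do python3 -m inch '[[0,0,0.001,0,0],[0,0,0.002,0,0],[0,0,0.003,0,0],[0,0,0.003,0,0]]' | egrep 'pos|force'; done
```

```text
tool_pos: [497.8, -260.4, 309.8]
contact_force: [-0.4, -0.0, -0.6]
finger_force: 30.0
tool_pos: [498.0, -260.5, 309.0]
contact_force: [-2.8, 2.0, 13.0]
finger_force: 30.0
```

```bash
python3 -m inch '[[0,0,-0.001,0,0.4],[0,0,-0.001,0,0.4],[0,0,-0.001,0,0.4],[0,0,-0.001,0,0.4]]'|egrep 'pos|force|wid'; python3 -m inch '[[0,0,-0.03,0,0.4],[0,0,-0.06,0,0.4],[0,0,-0.1,0,1],[0,0,-0.11,0,1],[0,0,-0.11,0,1]]'
python3 - <<'E'
from cad import *
s=capture('scene');d=capture('side');save(s,'b_s');save(d,'b_d')
V=[];
for c,n in((s,'s'),(d,'d')):
    q=trace(c,'rod_blue');print(n,[(np.round(x['rect'],1).tolist(),round(x['conf'],2)) for x in q][:3])
    b=np.array([497.2,-260.8]);print('expected grip', proj(c,[[*b,116],[*b,146],[*b,176]]).round(1).tolist())
E
```

```text
tool_pos: [497.8, -260.4, 307.5]
contact_force: [-0.2, 0.2, -0.0]
grip_width: 35.7
finger_force: 0.0
time: 15.63
tool_pos: [498.2, -260.6, 421.4]
tcp_rot: [3.137, -0.006, 0.121]
contact_force: [-1.0, 0.4, -1.0]
grip_width: 52.3
finger_force: 0.0
s [([136.9, 240.5, 26.9, 37.3], 0.8)]
expected grip [[139.3, 249.6], [135.0, 239.7], [130.5, 229.3]]
d [([409.3, 133.4, 9.0, 30.4], 0.79)]
expected grip [[402.9, 140.9], [403.9, 129.4], [405.1, 117.6]]
```

The blue rod is seated. Next is the orange rod.

```bash
python3 -m inch '[[0.02,-0.036,0,-0.083,1],[0.04,-0.071,0,-0.083,1],[0.06,-0.107,0,-0.083,1],[0.08,-0.143,0,-0.083,1],[0.1,-0.178,0,-0.083,1],[0.115,-0.205,0,-0.083,1],[0.125,-0.224,0,-0.083,1],[0.125,-0.224,0,-0.083,1]]';python3 -m inch '[[0,0,0,0,1],[0,0,0,0,1]]'
python3 - <<'E'
from cad import *
w=capture('wrist');save(w,'o1');o=get_obs();print(o['tool_pos'],o['tcp_rot'])
m=colmask(w,'orange',(200,100,440,390));h=np.argwhere(m>0);print(len(h),h.min(0),h.max(0))
for r in range(h[:,0].min(),h[:,0].max(),12):
    c=h[h[:,0]==r][:,1]
    if len(c): print(r,c.min(),c.max(),end='; ')
P=grip([596.4,-22.9,159.3,-.309*np.cos(.204),-.309*np.sin(.204)]);q=proj(w,P);print(q.min(0),q.max(0),q[:24].mean(0),q[24:].mean(0))
E
```

```text
time: 16.5
tool_pos: [595.7, -19.0, 415.5]
tcp_rot: [-3.139, 0.002, 0.208]
contact_force: [-0.7, -0.0, -0.2]
grip_width: 91.9
finger_force: 0.0
time: 16.67
tool_pos: [594.7, -23.5, 416.4]
tcp_rot: [-3.141, 0.002, 0.204]
contact_force: [-0.0, 0.5, 0.5]
grip_width: 91.8
finger_force: 0.0
[594.64503587 -23.99773495 416.84727589] [-3.14140648e+00  1.71164549e-03  2.02731696e-01]
1937 [213 304] [286 334]
213 319 321; 225 307 332; 237 306 332; 249 306 333; 261 305 334; 273 304 334; 285 312 326; [303.24313311 209.97339629] [335.08517587 286.48707855] [319.14696011 273.90129409] [319.61425416 221.36084922]
```

```bash
python3 -m inch '[[0.001,-0.001,0.03,0,1],[0.001,-0.001,0.06,0,1],[0.001,-0.001,0.085,0,1],[0.001,-0.001,0.0955,0,1],[0.001,-0.001,0.0955,0,0],[0.001,-0.001,0.0955,0,0],[0.001,-0.001,0.0955,0,0],[0.001,-0.001,0.0955,0,0]]';python3 -m inch '[[0,0,0,0,0],[0,0,0,0,0],[0,0,0,0,0],[0,0,0,0,0],[0,0,0,0,0],[0,0,0,0,0],[0,0,0,0,0],[0,0,0,0,0]]';python3 -m inch '[[0,0,0,0,0],[0,0,0,0,0]]'
```

```text
time: 17.38
tool_pos: [596.1, -22.1, 324.2]
tcp_rot: [3.14, -0.003, 0.203]
contact_force: [0.4, -0.1, -0.5]
grip_width: 69.7
finger_force: 0.0
time: 18.05
tool_pos: [595.7, -21.8, 322.2]
tcp_rot: [3.142, 0.0, 0.204]
contact_force: [0.3, 0.3, -0.6]
grip_width: 17.7
finger_force: 30.0
time: 18.22
tool_pos: [595.7, -21.8, 322.2]
tcp_rot: [3.142, -0.0, 0.204]
contact_force: [0.2, 0.4, -0.3]
grip_width: 17.7
finger_force: 30.0
```

```bash
python3 -m inch '[[-0.0046,0,-0.015,0,0],[-0.0093,0,-0.03,0,0],[-0.0139,0,-0.045,0,0],[-0.0186,0,-0.06,0,0],[-0.0232,0,-0.075,0,0],[-0.0278,0,-0.09,0,0],[-0.0325,0,-0.105,0,0],[-0.0371,0,-0.12,0,0]]';python3 -m inch '[[0,0,-0.02,0,0],[0,0,-0.04,0,0],[0,0,-0.04,0,0]]'
python3 -m inch '[[-0.02,0.036,0,0.04,0],[-0.04,0.072,0,0.083,0],[-0.06,0.108,0,0.083,0],[-0.08,0.144,0,0.083,0],[-0.1,0.18,0,0.083,0],[-0.12,0.218,0,0.083,0],[-0.138,0.254,0,0.083,0],[-0.152,0.29,0,0.083,0]]';python3 -m inch '[[0,0,0.02,0,0],[0,0,0.04,0,0],[0,0,0.06,0,0],[0,0,0.073,0,0],[0,0,0.073,0,0]]'
cat > hov.py <<'E'
from cad import *
w=capture('wrist');save(w,'h2');o=get_obs();print(o['tool_pos'],o['tcp_rot'])
X=np.array([.993,.117]);Y=np.array([-.117,.993]);b=np.array([506.5,-340.2])
print('rim inner',proj(w,[[*(b+i*11*X+j*11*Y),97] for i,j in((1,1),(1,-1),(-1,-1),(-1,1))]).round(1).tolist())
T=o['tool_pos'];f=T[:2]+41.7*X;print('foot',f,(f-b)@X,(f-b)@Y,T[2]-293.7,proj(w,[[*f,T[2]-293.7]]))
h=np.argwhere(colmask(w,'orange',(280,210,360,400))>0);
for r in range(h[:,0].min(),h[:,0].max(),20):
    c=h[h[:,0]==r][:,1]
    if len(c): print(r,c.min(),c.max(),end='; ')
c=trace(w,'rod_orange');print([(np.round(x['rect'],1).tolist(),round(x['conf'],2)) for x in c][:3])
cv2.imwrite('pics/h2c.png',cv2.resize(w['color'][60:300,220:420][:,:,::-1],None,fx=2.5,fy=2.5))
E
python3 hov.py
```

```text
time: 18.88
tool_pos: [559.0, -29.3, 442.8]
tcp_rot: [-3.141, 0.0, 0.204]
contact_force: [0.7, -0.7, -1.0]
grip_width: 17.6
finger_force: 30.0
time: 19.13
tool_pos: [559.4, -29.3, 486.3]
tcp_rot: [3.139, -0.007, 0.204]
contact_force: [-0.3, 0.3, -0.3]
grip_width: 17.4
finger_force: 30.0
time: 19.8
tool_pos: [467.8, -346.1, 481.3]
tcp_rot: [-3.141, 0.001, 0.12]
contact_force: [1.1, -0.4, -0.7]
grip_width: 17.4
finger_force: 30.0
time: 20.22
tool_pos: [468.6, -343.8, 404.9]
tcp_rot: [-3.136, 0.005, 0.12]
contact_force: [0.2, 0.4, -1.1]
grip_width: 17.5
finger_force: 30.0
[ 468.92766284 -343.91633872  407.02717128] [-3.13810713e+00  2.81532334e-03  1.20677067e-01]
rim inner [[308.6, 161.8], [339.1, 162.0], [338.7, 192.4], [308.8, 192.2]]
foot [ 510.33576284 -339.03743872] 3.944932166361048 0.7056391017003472 113.32717128407506 [[322.80628768 174.07389976]]
257 320 324; 277 303 341; 297 301 342; 357 297 346; 377 297 346; [([320.0, 279.4, 51.8, 219.2], 0.73)]
```

```bash
python3 -m inch '[[0,0.002,0.004,0,0],[0,0.002,0.012,0,0],[0,0.002,0.02,0,0],[0,0.002,0.03,0,0],[0,0.002,0.03,0,0]]'|egrep 'pos|force';python3 -m inch '[[0.004,0,0,0,0],[0.008,0,0,0,0],[0.012,0,0,0,0],[0.016,0,0,0,0],[0.016,0,0,0,0]]'|egrep 'pos|force';python3 - <<'E'
from cad import *
w=capture('wrist');print([(np.round(x['rect'],1).tolist(),round(x['conf'],2)) for x in trace(w,'rod_orange')][:2])
E
```

```text
tool_pos: [469.1, -345.7, 376.7]
contact_force: [-0.4, 0.5, -2.4]
finger_force: 30.0
tool_pos: [485.9, -344.1, 379.5]
contact_force: [-3.7, 0.1, 0.7]
finger_force: 30.0
[([320.4, 289.9, 51.5, 194.2], 0.76)]
```

```bash
python3 -m inch '[[0.004,0,0,0,0],[0.008,0,0,0,0],[0.012,0,0,0,0],[0.016,0,0,0,0],[0.016,0,0,0,0]]'|egrep 'pos|force'; python3 -m inch '[[0.004,0,0,0,0],[0.007,0,0,0,0],[0.008,-0.001,0.008,0,0],[0.007,-0.001,0.02,0,0],[0.006,-0.001,0.03,0,0],[0.006,-0.001,0.04,0,0],[0.006,-0.001,0.04,0,0]]'|egrep 'pos|force'; python3 -m inch '[[0,0,0.008,0,0],[0,0,0.016,0,0],[0,0,0.022,0,0],[0,0,0.025,0,0],[0,0,0.025,0,0]]'|egrep 'pos|force'
```

```text
tool_pos: [501.9, -342.1, 379.2]
contact_force: [-3.8, -0.3, 1.5]
finger_force: 30.0
tool_pos: [506.9, -340.0, 336.4]
contact_force: [-0.1, -0.4, -1.0]
finger_force: 30.0
tool_pos: [506.9, -340.4, 313.3]
contact_force: [-0.2, -0.0, -0.2]
finger_force: 30.0
```

```bash
for i in 1 2; do python3 -m inch '[[0,0,0.001,0,0],[0,0,0.002,0,0],[0,0,0.003,0,0],[0,0,0.003,0,0]]' | egrep 'pos|force'; done
```

```text
tool_pos: [507.0, -340.5, 311.3]
contact_force: [0.1, -0.1, -0.9]
finger_force: 30.0
tool_pos: [507.1, -340.5, 309.3]
contact_force: [-0.9, 0.4, 4.7]
finger_force: 30.0
```

```bash
python3 -m inch '[[0,0,0.001,0,0],[0,0,0,0,0.4],[0,0,0,0,0.4],[0,0,0,0,0.4],[0,0,0,0,0.4],[0,0,-0.03,0,0.4],[0,0,-0.06,0,0.4],[0,0,-0.1,0,0.4]]'|egrep 'pos|force|wid'; python3 -m inch '[[0,0,-0.01,0,1],[0.005,-0.04,-0.01,-0.04,1],[0.009,-0.08,-0.01,-0.083,1],[0.012,-0.12,-0.01,-0.083,1],[0.016,-0.16,-0.01,-0.083,1],[0.018,-0.2,-0.01,-0.083,1],[0.018,-0.2,-0.01,-0.083,1]]'; python3 -m inch '[[0,-0.03,0,0,1],[0,-0.07,0,0,1],[0,-0.11,0,0,1],[0,-0.15,0,0,1],[0,-0.183,0,0,1],[0,-0.183,0,0,1],[0,-0.183,0,0,1]]'
cat > tl.py <<'E'
from cad import *
import pickle
C=[capture(n) for n in('scene','side','wrist')];o=get_obs();print(o['tool_pos'],o['tcp_rot'])
M=[tmask(c,'tile') for c in C];pickle.dump((C,M),open('tile.pkl','wb'))
for c,m,n in zip(C,M,'swd'):
    save(c,'t_'+n)
    if m is not None:
        h=np.argwhere(m>0);print(h.min(0),h.max(0),len(h))
def tile(q):
    B=np.array([[a,b,h] for a in(-55,55) for b in(-4,4) for h in(36,90.)])   # visible part
    return [B@(R.from_euler('ZX',[.204+q[2]/50,q[3]/50]).as_matrix().T)+[q[0],q[1],6]]
V=[(c,m) for c,m in zip(C,M) if m is not None]
for VV in [[v] for v in V]+[V,V[1:]]:
    p,e=frun(tile,VV,[573,60,0,0],[5,5,2,3]);print(p.round(2),round(e,3))
for c,n in zip(C[:2],'sd'):
    for t in('rod_blue','rod_orange'): print(n,t,[(np.round(x['rect'],1).tolist(),round(x['conf'],2)) for x in trace(c,t)][:2],proj(c,[[*((497.2,-260.8) if 'bl' in t else (506.5,-340.2)),146]]))
E
python3 tl.py
```

```text
tool_pos: [506.8, -340.3, 406.8]
contact_force: [1.9, -0.6, -0.4]
grip_width: 36.7
finger_force: 0.0
time: 24.58
tool_pos: [500.0, -134.0, 418.3]
tcp_rot: [-3.139, 0.0, 0.209]
contact_force: [0.9, -0.1, -0.4]
grip_width: 78.9
finger_force: 0.0
time: 25.17
tool_pos: [463.5, 40.6, 418.3]
tcp_rot: [3.141, -0.0, 0.207]
contact_force: [-0.2, -0.2, 0.6]
grip_width: 91.5
finger_force: 0.0
[464.13353897  38.46849066 418.095661  ] [3.14112877e+00 1.48815779e-05 2.02716228e-01]
[193 297] [244 338] 980
[233 310] [257 365] 1288
[  0 316] [154 329] 1897
[ 5.7443e+02  6.1770e+01 -9.4000e-01 -3.5000e-01] 0.075
[573.87  62.18  -0.86   0.59] 0.065
[ 5.7203e+02  6.1030e+01 -1.0000e-01  1.3500e+00] 0.074
[ 5.7417e+02  6.0610e+01 -1.4000e-01  5.5000e-01] 0.108
[5.7308e+02 6.1080e+01 2.0000e-02 1.2200e+00] 0.083
s rod_blue [([136.1, 237.4, 25.6, 38.1], 0.75)] [[134.99186515 239.69543843]]
s rod_orange [([91.5, 264.2, 28.1, 32.7], 0.6), ([138.7, 287.4, 87.9, 84.6], 0.24)] [[ 92.23937368 264.25253269]]
d rod_blue [] [[403.93812128 129.4109267 ]]
d rod_orange [] [[404.86960856 110.96589291]]
```

```bash
python3 -m inch '[[0.035,0.0005,0,0,1],[0.07,0.001,0,0,1],[0.1113,0.0014,0.02,0,1],[0.1113,0.0014,0.055,0,1],[0.1113,0.0014,0.09,0,1],[0.1113,0.0014,0.12,0,1],[0.1113,0.0014,0.14,0,1],[0.1113,0.0014,0.14,0,1]]'|egrep 'pos|force'
python3 - <<'E'
from cad import *
w=capture('wrist');m=tmask(w,'tile');print(get_obs()['tool_pos'])
if m is not None:
    h=np.argwhere(m>0)
    for r in range(h[:,0].min(),h[:,0].max(),15):
        c=h[h[:,0]==r][:,1]
        if len(c): print(r,c.min(),c.max(),end='; ')
E
```

```text
tool_pos: [571.7, 60.4, 273.4]
contact_force: [-0.4, -0.6, -1.0]
finger_force: 0.0
[573.28924402  60.45262569 278.27717034]
155 318 328; 170 314 333; 185 314 333; 200 314 333; 215 314 332; 230 314 332; 245 314 332; 260 314 332; 275 314 332; 290 314 332; 305 314 332; 365 315 331; 380 315 331;
```

```bash
python3 -m inch '[[0,0,0.015,0,1],[0,0,0.028,0,1],[0,0,0.032,0,1],[0,0,0.032,0,0],[0,0,0.032,0,0],[0,0,0.032,0,0],[0,0,0.032,0,0],[0,0,0.032,0,0]]'|egrep 'pos|force|wid';python3 -m inch '[[0,0,0,0,0],[0,0,0,0,0],[0,0,0,0,0],[0,0,0,0,0],[0,0,0,0,0],[0,0,0,0,0],[0,0,0,0,0],[0,0,0,0,0]]'|egrep 'pos|force|wid';python3 -m inch '[[0,0,0,0,0],[0,0,0,0,0],[0,0,0,0,0],[0,0,0,0,0]]'
```

```text
tool_pos: [573.2, 60.6, 247.1]
contact_force: [0.3, 0.1, 0.7]
grip_width: 63.0
finger_force: 0.0
tool_pos: [573.0, 60.6, 246.2]
contact_force: [-0.0, -0.5, 0.3]
grip_width: 9.7
finger_force: 0.0
time: 28.1
tool_pos: [573.0, 60.6, 246.2]
tcp_rot: [3.142, -0.0, 0.204]
contact_force: [0.1, -0.6, -0.6]
grip_width: 7.5
finger_force: 30.0
```

```bash
python3 -m inch '[[0,0,-0.01,0,0],[0,0,-0.025,0,0],[0,0,-0.045,0,0],[0,0,-0.07,0,0],[0,0,-0.1,0,0],[0,0,-0.13,0,0],[0,0,-0.15,0,0],[0,0,-0.15,0,0]]'|egrep 'pos|force|wid';python3 -m inch '[[-0.012,-0.03,0,0,0],[-0.024,-0.06,0,0,0],[-0.04,-0.1,0,0,0],[-0.055,-0.138,0,0,0],[-0.07,-0.176,0,0,0],[-0.085,-0.214,0,0,0],[-0.098,-0.246,0,0,0],[-0.105,-0.262,0,0,0]]'|egrep 'pos|force|wid';python3 -m inch '[[0,0,0,0,0],[0,0,0,0,0],[0,0,0,0,0]]'
cat > st.py <<'E'
from cad import *
import pickle
C=[capture(n) for n in('scene','side','wrist')];o=get_obs();print(o['tool_pos'],o['tcp_rot'])
M=[tmask(c,'stand') for c in C];pickle.dump((C,M),open('st.pkl','wb'))
for c,m,n in zip(C,M,'sdw'):
    save(c,'st_'+n)
    if m is not None:
        h=np.argwhere(m>0);print(n,h.min(0),h.max(0),len(h))
    for t in('slot_floor','stand'): print(n,t,[(onz(c,x['centre'],10 if t[1]=='l' else 0)[:2].round(1).tolist(),round(x['conf'],2)) for x in tip_of(c,t)][:1])
st=lambda q:[box(q[0],q[1],0,q[2]/50,150,60,56)]
for c,m,n in zip(C,M,'sdw'):
    if m is None: continue
    for a in(-3,6): p,e=frun(st,[(c,m)],[496,312,a],[6,6,4]);print(n,p.round(2),p[2]/50,round(e,3))
E
python3 st.py
```

```text
tool_pos: [573.5, 60.7, 401.9]
contact_force: [0.6, 0.2, -0.5]
grip_width: 7.4
finger_force: 30.0
tool_pos: [414.4, 298.5, 395.5]
contact_force: [1.1, 0.4, -1.4]
grip_width: 7.9
finger_force: 30.0
time: 29.68
tool_pos: [417.5, 295.4, 395.8]
tcp_rot: [3.141, 0.001, 0.204]
contact_force: [0.2, -0.8, -1.3]
grip_width: 7.9
finger_force: 30.0
[417.89770475 294.97410783 395.98036154] [3.14124983e+00 2.83244655e-04 2.01938605e-01]
s [127 358] [187 431] 2595
s slot_floor [([494.3, 310.6], 0.61)]
s stand [([494.4, 308.5], 0.62)]
d [341 304] [400 399] 4667
d slot_floor [([489.7, 315.4], 0.7)]
d stand [([503.7, 313.0], 0.73)]
w [ 11 263] [220 370] 14252
w slot_floor [([493.1, 312.0], 0.94)]
w stand [([492.7, 312.9], 0.87)]
s [492.96 316.09  18.21] 0.36419029913939355 0.039
s [494.13 315.77  18.57] 0.3713062401979011 0.039
d [494.59 311.37  18.94] 0.3788778795668717 0.019
d [494.58 311.46  18.98] 0.37953377406882216 0.019
w [494.5  311.11  18.82] 0.3764690196579761 0.09
w [494.52 311.06  18.86] 0.3771567186387136 0.09
```

```bash
python3 -m inch '[[0.0045,0.0127,0,-0.1,0],[0.0045,0.0127,0,-0.173,0],[0.0045,0.0127,0,-0.173,0],[0.0045,0.0127,0,-0.173,0],[0.0045,0.0127,0,-0.173,0]]'
cat > sl.py <<'E'
from cad import *
w=capture('wrist');save(w,'sl');o=get_obs();print(o['tool_pos'],o['tcp_rot'])
a=.377;X=np.array([np.cos(a),np.sin(a)]);Y=np.array([-X[1],X[0]]);b=np.array([494.5,311.2])
g=cv2.cvtColor(w['color'],cv2.COLOR_RGB2GRAY).astype(np.float32)
for x in(-70,-45,-25,0,20,40,52,68):
    ys=np.arange(-36,37,1.);P=np.array([[*(b+x*X+y*Y),56] for y in ys]);q=proj(w,P).astype(np.float32)
    v=cv2.remap(g,q[:,:1],q[:,1:],cv2.INTER_LINEAR).ravel();print(x,q[36].round(0),v[::1].astype(int).tolist())
xs=np.arange(-85,86,1.);P=np.array([[*(b+x*X),56] for x in xs]);q=proj(w,P).astype(np.float32)
print(cv2.remap(g,q[:,:1],q[:,1:],cv2.INTER_LINEAR).ravel().astype(int).tolist())
for t in('tile','stand'):
    m=tmask(w,t)
    if m is None: continue
    h=np.argwhere(m>0);print(t,h.min(0),h.max(0))
    for r in range(h[:,0].min(),h[:,0].max(),15):
        c=h[h[:,0]==r][:,1]
        if len(c): print(r,c.min(),c.max(),end='; ')
E
python3 sl.py
```

```text
time: 30.7
tool_pos: [424.1, 284.5, 396.3]
tcp_rot: [-3.142, -0.0, 0.375]
contact_force: [-0.5, -0.3, -0.0]
grip_width: 7.7
finger_force: 30.0
[424.0191917  284.61168815 396.24274021] [-3.14155214e+00 -1.21670555e-04  3.75343068e-01]
-70 [322. 214.] [104, 105, 105, 105, 105, 103, 90, 73, 73, 75, 76, 76, 76, 75, 74, 74, 73, 73, 73, 74, 74, 74, 74, 75, 77, 78, 72, 55, 87, 107, 104, 104, 105, 105, 105, 106, 104, 105, 106, 106, 106, 107, 106, 107, 102, 85, 68, 76, 75, 75, 75, 75, 73, 74, 74, 74, 75, 75, 75, 73, 72, 72, 71, 70, 70, 68, 86, 105, 102, 101, 103, 105, 104]
-45 [322. 184.] [203, 208, 208, 205, 202, 201, 170, 141, 141, 143, 145, 145, 146, 144, 144, 141, 138, 61, 71, 75, 75, 73, 74, 76, 76, 78, 76, 65, 84, 93, 92, 91, 90, 90, 90, 89, 93, 91, 91, 91, 91, 93, 91, 93, 88, 79, 128, 150, 145, 146, 144, 142, 141, 140, 141, 142, 143, 143, 143, 141, 140, 139, 139, 139, 136, 133, 161, 208, 200, 197, 196, 194, 194]
-25 [322. 159.] [187, 186, 188, 193, 197, 198, 116, 143, 143, 142, 144, 145, 146, 145, 143, 142, 138, 136, 140, 143, 144, 143, 143, 145, 146, 150, 153, 151, 142, 125, 108, 98, 
[... 2616 characters left out ...]
, 145, 145, 145, 145, 146, 145, 144, 145, 145, 145, 144, 145, 143, 145, 146, 144, 145, 144, 145, 144, 145, 126, 99, 70, 65, 60, 61, 61, 64, 63, 63, 75, 114, 119, 136, 147, 146, 145, 147, 145, 146, 145, 146, 145, 145, 145, 145, 145, 143, 172, 192, 191, 190, 189, 184, 179, 180, 183, 187, 189]
tile [163 308] [389 335]
163 319 325; 178 311 332; 193 309 335; 208 309 333; 223 310 333; 238 309 333; 253 309 332; 268 311 333; 283 311 334; 298 311 332; 313 311 332; 358 310 333; 373 311 331; 388 312 329; stand [ 21 281] [221 362]
21 282 361; 36 281 361; 51 282 361; 66 282 361; 81 282 360; 96 283 360; 111 283 360; 126 284 359; 141 283 359; 156 284 359; 171 285 358; 186 285 358; 201 286 358; 216 286 357;
```

Run:
```python
from cad import *
w=capture('wrist');T=np.array([424.2,284.5,396.2]);Rm=R.from_euler('xyz',[np.pi,0,.376]).as_matrix()
for dx in(-3,0,3):
    P=[[55+dx,s,z] for z in(239,149) for s in(-4,0,4)];print(dx,proj(w,np.array(P)@Rm.T+T).round(1).tolist())
m=tmask(w,'tile');print([(r,int(m[r].sum())) for r in range(160,186,2)])
g=cv2.cvtColor(w['color'],cv2.COLOR_RGB2HSV);print(g[158:186:1,317,0].tolist());print(g[158:186:1,326,0].tolist())
for r in(185,200,230,260): print(r,g[r,300:345,0].tolist())
for z in(56,): 
  pass
a=.377;X=np.array([np.cos(a),np.sin(a)]);print((np.array([494.5,311.2])-T[:2])@X,(np.array([494.5,311.2])-T[:2])@[X[1],-X[0]])
```

```text
-3 [[312.7, 166.9], [320.0, 166.9], [327.3, 166.9], [306.9, 188.4], [319.0, 188.5], [331.1, 188.5]]
0 [[312.7, 161.3], [320.0, 161.3], [327.3, 161.3], [306.8, 179.3], [319.0, 179.3], [331.1, 179.3]]
3 [[312.7, 155.7], [320.0, 155.7], [327.3, 155.8], [306.7, 170.1], [319.0, 170.1], [331.2, 170.1]]
[(160, 0), (162, 0), (164, 12), (166, 14), (168, 16), (170, 16), (172, 17), (174, 18), (176, 20), (178, 20), (180, 22), (182, 22), (184, 24)]
[13, 13, 13, 12, 14, 14, 165, 102, 103, 103, 105, 103, 102, 101, 102, 102, 104, 104, 104, 101, 104, 106, 104, 102, 104, 102, 102, 102]
[14, 14, 14, 14, 13, 14, 12, 103, 103, 103, 104, 103, 101, 102, 101, 103, 104, 102, 102, 104, 104, 102, 104, 103, 107, 104, 104, 103]
185 [13, 13, 14, 13, 14, 14, 14, 13, 14, 14, 117, 103, 103, 103, 102, 103, 103, 102, 103, 103, 103, 102, 102, 103, 103, 103, 103, 103, 103, 103, 103, 103, 103, 106, 12, 13, 15, 13, 14, 14, 14, 13, 12, 15, 14]
200 [14, 14, 14, 12, 14, 13, 14, 13, 14, 13, 103, 103, 102, 102, 102, 102, 103, 103, 103, 104, 103, 104, 103, 102, 103, 103, 102, 103, 103, 103, 103, 103, 104, 103, 14, 13, 15, 14, 14, 15, 13, 14, 14, 13, 14]
230 [16, 13, 14, 13, 13, 16, 13, 15, 13, 13, 105, 102, 103, 103, 103, 103, 103, 103, 103, 103, 103, 103, 103, 103, 103, 103, 103, 103, 103, 103, 104, 103, 104, 105, 13, 14, 14, 14, 15, 16, 14, 13, 13, 15, 12]
260 [16, 14, 14, 14, 14, 13, 13, 10, 11, 15, 15, 104, 104, 103, 104, 104, 103, 104, 103, 104, 102, 104, 102, 103, 103, 102, 104, 104, 103, 104, 103, 104, 103, 15, 14, 14, 13, 12, 12, 15, 13, 13, 13, 15, 13]
75.1922031493851 1.0547917053155942
```

```bash
python3 -m inch '[[0.025,0,0,0,0],[0.05,0,0,0,0],[0.077,0,0.01,0,0],[0.077,0,0.04,0,0],[0.077,0,0.07,0,0],[0.077,0,0.088,0,0],[0.077,0,0.093,0,0],[0.077,0,0.093,0,0]]';python3 -m inch '[[0,0,0,0,0],[0,0,0,0,0]]'
sed -i 's/(-70,-45,-25,0,20,40,52,68)/(60,66,70,73)/' sl.py; python3 sl.py
python3 - <<'E'
from cad import *
d=capture('side');save(d,'sd2')
for n in('side','scene'):
    c=capture(n);m=tmask(c,'tile')
    if m is None: continue
    T=get_obs()['tool_pos'];Rm=R.from_euler('xyz',[np.pi,0,.376]).as_matrix()
    h=np.argwhere(m>0);print(n,h.min(0),h.max(0))
E
```

```text
time: 31.62
tool_pos: [495.5, 312.7, 301.8]
tcp_rot: [3.141, 0.003, 0.377]
contact_force: [0.2, -0.3, -1.7]
grip_width: 7.7
finger_force: 30.0
time: 31.78
tool_pos: [496.2, 313.0, 305.1]
tcp_rot: [-3.141, -0.003, 0.377]
contact_force: [0.9, -0.5, -1.7]
grip_width: 7.7
finger_force: 30.0
[496.15831378 312.98089466 305.09023966] [-3.14144443 -0.00349804  0.37681799]
60 [322. 157.] [196, 199, 199, 199, 198, 203, 158, 145, 146, 149, 150, 151, 148, 145, 142, 140, 142, 146, 148, 152, 152, 152, 151, 151, 151, 152, 154, 155, 155, 150, 150, 148, 147, 150, 150, 147, 147, 145, 147, 146, 144, 143, 143, 139, 144, 147, 152, 153, 154, 154, 155, 154, 151, 147, 146, 143, 143, 143, 144, 144, 145, 147, 152, 152, 154, 149, 177, 196, 193, 195, 197, 196, 195]
66 [322. 146.] [205, 205, 204, 200, 195, 197, 164, 147, 146, 149, 152, 151, 148, 146, 142, 139, 140, 145, 148, 151, 152, 151, 152, 151, 150, 151, 153, 153, 155, 155, 156, 155, 154, 154, 154, 154, 153, 157, 153, 153, 151, 151, 150, 148, 145, 148, 151, 153, 154, 153, 154, 154, 151, 148, 146, 144, 142, 144, 142, 145, 145, 148, 152, 153, 153, 151, 168, 2
[... 1263 characters left out ...]
07, 108, 109, 107, 108, 107, 109, 110, 109, 109, 109, 110, 110, 109, 110, 108, 109, 108, 100, 76, 48, 51, 50, 53, 51, 51, 52, 51, 52, 47, 95, 150, 123, 124, 147, 154, 153, 155, 154, 154, 153, 156, 155, 154, 155, 155, 155, 155, 154, 186, 204, 204, 203, 202, 200, 198, 197, 199, 199, 199]
tile [164 309] [388 334]
164 318 327; 179 312 332; 194 310 333; 209 310 333; 224 311 333; 239 310 333; 254 310 332; 269 311 332; 284 311 332; 299 311 332; 314 311 332; 359 311 332; 374 310 332; stand [129 269] [282 375]
129 299 359; 144 269 374; 159 270 375; 174 270 374; 189 271 373; 204 270 372; 219 272 372; 234 272 372; 249 273 371; 264 273 371; 279 274 370; side [321 316] [362 383]
scene [115 374] [156 425]
```

Tile (columns 310-333) and stand (271-373) are both centred, so I'll lower the tile in.

```bash
python3 -m inch '[[0,0,0.004,0,0],[0,0,0.008,0,0],[0,0,0.012,0,0],[0,0,0.016,0,0],[0,0,0.016,0,0]]'|egrep 'pos|force|wid|rot'; python3 -m inch '[[0,0,0.004,0,0],[0,0,0.008,0,0],[0,0,0.01,0,0],[0,0,0.01,0,0]]'|egrep 'pos|force|wid|rot'
```

```text
tool_pos: [495.5, 312.6, 285.9]
tcp_rot: [3.141, 0.002, 0.377]
contact_force: [-0.3, -0.7, -1.1]
grip_width: 7.7
finger_force: 30.0
tool_pos: [495.6, 312.7, 276.5]
tcp_rot: [3.141, 0.001, 0.377]
contact_force: [-0.8, 0.3, -2.1]
grip_width: 7.6
finger_force: 30.0
```

```bash
python3 -m inch '[[0,0,0.005,0,0],[0,0,0.01,0,0],[0,0,0.015,0,0],[0,0,0.02,0,0],[0,0,0.023,0,0],[0,0,0.023,0,0]]'|egrep 'pos|force|wid'; for i in 1 2; do python3 -m inch '[[0,0,0.001,0,0],[0,0,0.002,0,0],[0,0,0.002,0,0]]'|egrep 'pos|force|wid';done
```

```text
tool_pos: [495.5, 312.6, 253.2]
contact_force: [-0.7, -0.6, -1.7]
grip_width: 7.6
finger_force: 30.0
tool_pos: [495.8, 312.7, 252.2]
contact_force: [-0.5, 0.6, -0.2]
grip_width: 8.2
finger_force: 30.0
tool_pos: [495.8, 312.8, 250.3]
contact_force: [0.3, -0.3, -1.6]
grip_width: 8.1
finger_force: 30.0
```

```bash
for i in 1 2; do python3 -m inch '[[0,0,0.001,0,0],[0,0,0.0015,0,0],[0,0,0.0015,0,0]]'|egrep 'pos|contact';done
```

```text
tool_pos: [495.7, 312.8, 250.2]
contact_force: [-3.3, -1.3, 8.4]
tool_pos: [495.6, 312.8, 250.1]
contact_force: [-7.0, -3.0, 18.8]
```

```bash
python3 -m inch '[[0,0,-0.002,0,0.4],[0,0,-0.002,0,0.4],[0,0,-0.002,0,0.4],[0,0,-0.002,0,0.4],[0,0,-0.03,0,0.4],[0,0,-0.065,0,0.4],[0,0,-0.1,0,0.4],[0,0,-0.14,0,0.4]]'|egrep 'pos|contact|wid'; python3 -m inch '[[-0.04,0,0,0,0.4],[-0.075,0,0,0,0.4],[-0.075,0,0,0,0.4],[-0.075,0,0,0,0.4],[-0.075,0,0,0,0.4]]'|egrep 'time|pos'
python3 - <<'E'
from cad import *
C=[capture(n) for n in('scene','side','wrist')]
M=[tmask(c,'tile') for c in C]
a=.377
def tile(q):
    B=np.array([[x,b,h] for x in(-55,55) for b in(-4,4) for h in(46,90.)])
    return [B@(R.from_euler('ZX',[a+q[2]/50,q[3]/50]).as_matrix().T)+[q[0],q[1],10+q[4]]]
for c,m,n in zip(C,M,'sdw'):
    if m is None: print(n,None);continue
    save(c,'f_'+n);p,e=frun(tile,[(c,m)],[494.5,311.2,0,0,0],[4,4,2,2,2]);print(n,p.round(2),round(e,3))
for c,n in zip(C[:2],'sd'):
    for t in('rod_blue','rod_orange'): print(n,t,[(np.round(x['rect'],1).tolist(),round(x['conf'],2)) for x in trace(c,t)][:2],proj(c,[[*((497.2,-260.8) if 'bl' in t else (506.5,-340.2)),146]]))
E
```

```text
tool_pos: [495.5, 312.6, 387.2]
contact_force: [0.6, 0.6, 0.2]
grip_width: 36.6
time: 35.52
tool_pos: [426.4, 285.3, 387.4]
s [499.36 310.46  -1.07  -2.57   1.7 ] 0.055
d [ 4.9443e+02  3.1447e+02  3.5000e-01  1.0000e+00 -1.8000e-01] 0.047
w [ 4.9541e+02  3.1155e+02  1.3000e-01  2.0000e-02 -3.3000e-01] 0.041
s rod_blue [([136.9, 238.9, 22.9, 38.7], 0.73)] [[134.99186515 239.69543843]]
s rod_orange [([93.7, 263.6, 26.3, 37.7], 0.76), ([399.1, 141.9, 45.8, 33.9], 0.69)] [[ 92.23937368 264.25253269]]
d rod_blue [] [[403.93812128 129.4109267 ]]
d rod_orange [] [[404.86960856 110.96589291]]
```

Every placement checks out against the fits, so I'll hand it in.

```bash
python3 -c "
from plant import *
print(close_job())"
```

```text
the job is handed in; nothing more can be done
None
```

I handed the job in at about 35 s of the 72 s allowed: both rods are down in the tubes of their own colour and the tile is home in the stand's slot. I confirmed this from the camera fits and contact forces, but the hand-in gave no verdict and I made no separate final check of the bottle, beaker and jar.

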